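# Press the touch-latch door and swing the spice cabinet open

## Task

Open the small cabinet on the rubber matting; its door has no handle. Press the shut door in near its free edge with a fingertip until the push catch lets go, let the door spring ajar, then put a fingertip behind its free edge and swing it wide open, about square to the cabinet. Never grip or pinch the door, and leave everything else on the shelf where it stands.

Things in the scene. Friction and masses are not known exactly. Their poses are not given: they have to be found in the camera images.
- cabinet: Small white spice cabinet standing fixed on the matting, its door side turned to the robot's left. Carcass 180 deep (its x) by 240 wide (its y) by 262 high. Origin: centre of its underside, 4 mm above the work surface. Axes: -x straight out of its front, +y along the front from the hinge side to the free-edge side, z up. The carcass front is the plane x = -90 mm.
- cab_door (a joint): Angle of the light-wood door, hinged on its side nearer the robot, rad: 0 shut on its catch (5 mm gap to the carcass), negative when pressed in (stop at -0.0205), positive as it swings out (stop at 1.75; 1.57 is square to the front). Starts between 0 and 0.015. 0.5 to 0.85 kg; hinge friction 0.05 N m, so it stays where it is left. The board is 238 wide, 248 high, 18 thick.
- push_catch (a joint): Plunger of the push-push catch, m: 0 latched in, negative while pressed, 0.052 sprung out. Pressed past -0.0033 (door at about -0.016; about 4 N at press_spot) it trips, and once the finger draws back it pushes the door ajar to about 0.25 rad in 1.5 s. Too shallow a press leaves it latched; pressing an ajar door fully home latches it again.
- catch_tip (a point): Round black tip of the catch's steel plunger (11 mm thick), whose housing sits on the side board inside; it bears on the door's inner face 214 mm from the hinge axis, 95 mm below the door's top edge. It moves with the plunger.
- press_spot (a point): Where to press: on the door's plain outer face, 205 mm from the hinge axis (33 mm short of the free edge) and 40 mm below the door's top edge. It moves with the door; its axes are the door's: -x straight out of the outer face, +y from the hinge to the free edge, z up.
- edge_corner (a point): Top corner of the door's free edge, on the inner face, 238 mm from the hinge axis, 264 mm above the work surface (2 mm below the cabinet's top). Moves with the door; the outer face is 18 mm further out. With the door ajar, the wedge-shaped gap behind it is open at the top and the free edge, about 55 mm wide at 205 mm from the hinge.
- hinge_top (a point): Top end of the door's upright hinge axis, at the door's inner face, level with its top edge. It does not move relative to the cabinet; its axes turn with the door as press_spot's do.
- glass_cup: Clear glass cup, 68 mm across the rim, 95 high, standing beside the cabinet on the door's free-edge side, clear of the door's swing. Origin: centre of its foot. Leave alone.
- funnel: Green plastic funnel standing mouth down in front of the cabinet, just beyond the door's swing, 104 mm across, 115 high. Origin: centre of its underside. Leave alone.
- canister: White ceramic canister with a screw-top lid and knob, 100 mm across, 168 high, standing to the robot's left. Origin: centre of its foot. Leave alone.
- bowl: Aluminium bowl, 144 mm across, 55 high, standing to the robot's left. Origin: centre of its foot. Leave alone.
- pestle: Wooden pestle standing upright on its thick end, 52 mm across at most, 175 high, to the robot's left. Origin: centre of its foot. Leave alone.
- ladle: Steel ladle lying at the robot's left, its bowl 84 mm across towards its +x, its handle 300 mm long towards -x, 50 high. Origin: underside of its bowl. Leave alone.

How it is judged:
By the outcome, as a careful person would: the job done as asked, in the order asked, and still so for the second after the job is handed in, with the robot touching nothing.
It also fails if it takes over 51 s, if anything falls off the work surface, if the arm or the gripper's body presses on something with over 40 N, if the wrist force passes 120 N, or if a joint passes its speed limit or range.

## Robot

A 6-joint arm with a two-finger parallel gripper is mounted at the origin on the work surface. World frame = base frame: x ahead of the robot, y to its left, z up, the work surface at z = 0. Lengths are in m, angles in rad, forces in N, time in s.
With the tool pointing down it reaches from about 0.275 to 0.85 m from the base axis. Payload 19 kg.
Tool frame: the origin (TCP) lies on the centre line of the jaws, within the pads' length; the fingertips stand ctrl.tip_extent ahead of it and the grasp point (between the pads) lies 11 mm behind it (ctrl.tip_extent is the distance from the TCP to the fingertips, in m); z points along the fingers, y is the line along which they close (so a half turn about z gives the same grasp; the last joint's range is limited). The gripper opens to 85 mm and grips with 20 to 120 N. Pads are 22 mm wide; open, the fingers measure 114 mm over their backs; the gripper's body (76 mm by 85 mm) begins 54 mm behind the grasp point. The pads swing forward as they close: fully open they stand 13 mm farther back than shut.
Start: joints at [1.168, 0.15, 1.437, -0, 1.554, -0.134], TCP at [0.153, 0.554, 0.205] pointing down, gripper open.
Joint ranges: [-2.8, 2.8], [-0.68, 2.1], [0.12, 2.68], [-1.39, 4.53], [0.16, 2.79], [-2.81, 2.81]. Speed limits (rad/s): [1.89, 1.89, 2.22, 3.01, 3.01, 3.01].

## Interface

Orientations are given as a rotation vector (axis times angle).
In Python, from cell import ctrl, optics, ticket gives the robot as it stands. The module is installed in compiled form; this text tells all that it offers.
- The arm moves only by the tool carry_out, never from a script. Its argument "plan" is a list of rows, each a list of 3 entries, a list of its own where there are three numbers: the opening, from -1 (shut) to 1 (fully open), so that 0 is half open, then the shift along the tool's x, y, z in units of 300 mm (1.0 is 300 mm), then the turn, a rotation vector about the tool's x, y, z in units of 180 degrees (1.0 is 180 degrees). In form: [[fingers, [tx, ty, tz], [wx, wy, wz]], ...]. A call has 1 to 5 rows; each row is the pose to reach, as a shift and turn from the pose commanded when the call began, along the tool's axes at that moment, turning the shorter way round; what a row does not reach only later rows make up. A row lasts 1/12 s, in which the tool goes at most 41.7 mm and 7.16 degrees, less where a joint would pass 70% of its speed; a pose out of reach is approached as far as the arm can. A call with a number of a shift or a turn outside -1 to 1 is refused whole. A call with a gripper value outside its range is refused whole. The fingers move at their own pace and stop on an object; "force" is the grip in N (left out, the last holds). Time passes only in rows, so rows that repeat a pose let the fingers close. It gives the time, the measured TCP pose, the force, the opening and the grip force at its end, in the units of the state.
- ctrl.get_obs(): the state, without advancing time (a new reading comes with each control period).
- optics.snapshot(name): name is "scene" or "top"; returns the picture (420x560x3 uint8, red, green, blue); there is no depth.
- optics.camera_model(name): a dict with "camera_matrix" (3x3 intrinsics, pixels), "extrinsics" (4x4, takes a point from camera to world coordinates). Camera axes: x right, y up, looking along -z (the intrinsics and any distortion apply to the point x, -y, -z); pixel columns grow to the right and rows downward; lengths in m; the calibration is good to about 2 mm. A picture is of the moment at which its call begins. camera_model takes no time and is no camera call.
- ticket.job_done(): hands the job in; it is judged then, once.
The state is a dict: "clock": time; "joints": joint angles; "joint_velocities": joint speeds; "tau": joint torques, N m; "tcp_pos": TCP position; "ee_rot": TCP orientation; "contact_force": force on the tool from outside, world axes, zero at the start; "ft_torque": the same for the moment, N m; "finger_gap": opening from 0.0 (shut) to 1.0 (fully open); "finger_force": force on a finger pad.
Only numpy, scipy, OpenCV 4.12 (cv2) and the standard library are available. Lean on these libraries where they do the work, as an engineer would, in place of code of your own. Each camera call takes 0.05 s, during which the arm holds its last target. There are 200 camera calls.

## Working session

There is one attempt and no reset: what is moved stays moved. The work goes in short steps, Python scripts to look and compute and a tool call to move; the robot and the scene stay as the last step left them, time stands still between calls to the robot, and variables do not carry over. Pictures are saved under pics/ and viewed, at most 10 in all, crops included, and the job is handed in when it is done.

Besides the shell and the picture viewer there is one more tool, called as name(argument=value, ...), one argument or row to a line, values as JSON. carry_out: Moves the arm, as the interface text tells. Its arguments: {"type":"object","properties":{"plan":{"type":"array"},"force":{"type":"number"}},"required":["plan"]}

```bash
mkdir -p pics; python3 - <<'E'
from cell import ctrl, optics
import cv2, numpy as np
for n in ("scene","top"):
    cv2.imwrite(f"pics/{n}0.png", optics.snapshot(n)[:,:,::-1])
    m=optics.camera_model(n); print(n,np.round(m["camera_matrix"],1).tolist(),np.round(m["extrinsics"],4).tolist(),[k for k in m])
o=ctrl.get_obs(); print({k:np.round(v,4).tolist() for k,v in o.items()}, ctrl.tip_extent)
E
```

```text
scene [[514.0, 0.0, 277.9], [0.0, 514.0, 210.0], [0.0, 0.0, 1.0]] [[0.4527, -0.5896, 0.6689, 1.613], [0.8916, 0.3056, -0.3341, -0.4328], [-0.0075, 0.7477, 0.664, 1.2038], [0.0, 0.0, 0.0, 1.0]] ['camera_matrix', 'extrinsics']
top [[453.9, 0.0, 282.0], [0.0, 453.9, 213.9], [0.0, 0.0, 1.0]] [[0.007, 0.9962, -0.087, 0.4483], [-1.0, 0.0069, -0.0015, 0.098], [-0.0009, 0.087, 0.9962, 1.3269], [0.0, 0.0, 0.0, 1.0]] ['camera_matrix', 'extrinsics']
{'clock': 0.1, 'joints': [1.168, 0.1509, 1.438, -0.0, 1.5538, -0.134], 'joint_velocities': [0.0005, -0.0009, -0.0027, -0.0006, -0.0009, 0.0004], 'tau': [0.0058, -71.4385, -57.1795, -0.0001, 0.0072, -0.0], 'tcp_pos': [0.1526, 0.5541, 0.2042], 'ee_rot': [-0.421, -3.113, 0.0017], 'contact_force': [-0.3283, -0.729, -0.578], 'ft_torque': [-0.0347, -0.0317, -0.0123], 'finger_force': 0.0, 'finger_gap': 1.0} 0.008
```

View pics/scene0.png

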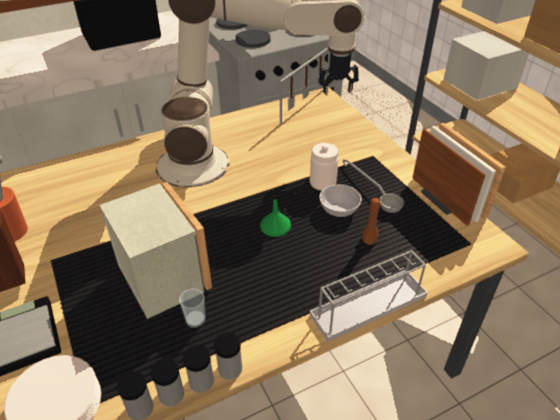

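View pics/top0.png

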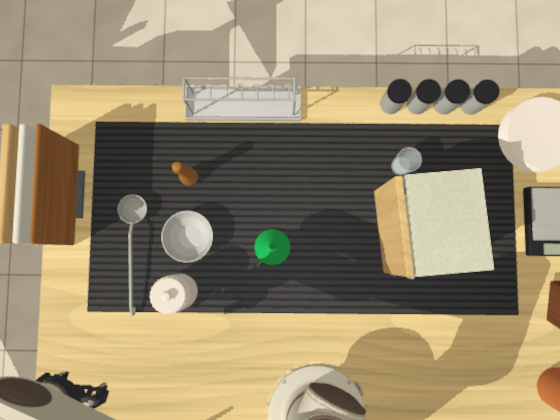

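The scene view shows the cabinet at the left with its top face around (150,215), the door facing the funnel (275,220) and the glass at (193,305). In the top view the cabinet top spans about (405,175)–(493,270), with the door on its left from (380,190) to (410,277). The free edge is at the top, next to the glass at (406,160).

```bash
cat > h.py <<'E'
import numpy as np, cv2
from cell import ctrl, optics
def ray(n,u,v):
    m=optics.camera_model(n);K=m["camera_matrix"];E=np.array(m["extrinsics"])
    d=np.linalg.inv(K)@[u,v,1.]; d=E[:3,:3]@(d*[1,-1,-1]); return E[:3,3],d
def onz(n,u,v,z):
    o,d=ray(n,u,v); return o+d*(z-o[2])/d[2]
def tri(a,b):
    (o1,d1),(o2,d2)=ray("top",*a),ray("scene",*b)
    s=np.linalg.lstsq(np.c_[d1,-d2],o2-o1,rcond=None)[0]; p,q=o1+d1*s[0],o2+d2*s[1]
    return (p+q)/2,np.linalg.norm(p-q)
def proj(n,p):
    m=optics.camera_model(n);E=np.array(m["extrinsics"])
    c=E[:3,:3].T@(np.array(p)-E[:3,3])*[1,-1,-1]; c=m["camera_matrix"]@c; return c[:2]/c[2]
E
python3 - <<'E'
from h import *
t=cv2.imread("pics/top0.png"); s=cv2.imread("pics/scene0.png")
a=cv2.resize(t[150:300,360:510],(600,600),interpolation=cv2.INTER_CUBIC)
b=cv2.resize(s[170:320,90:240],(600,600),interpolation=cv2.INTER_CUBIC)
cv2.imwrite("pics/crop0.png",cv2.resize(np.hstack([a,b]),(800,400),interpolation=cv2.INTER_AREA))
hsv=cv2.cvtColor(t,cv2.COLOR_BGR2HSV)
m=((hsv[...,1]<60)&(hsv[...,2]>120)).astype(np.uint8); m[:,:395]=0;m[:,500:]=0;m[:165]=0;m[285:]=0
m=cv2.morphologyEx(m,cv2.MORPH_OPEN,np.ones((5,5)))
c=max(cv2.findContours(m,0,1)[0],key=cv2.contourArea)
q=cv2.approxPolyDP(c,6,True)[:,0]
r=cv2.boxPoints(cv2.minAreaRect(c)); print(q.tolist(),r.round(1).tolist())
for p in q: print(p,onz("top",*p,.266).round(4))
for n,z in(((272,247),.0),): print(onz("top",*n,z))
E
```

```text
[[395, 165], [404, 175], [415, 276], [493, 269], [481, 168], [406, 174], [413, 165]] [[394.1000061035156, 165.10000610351562], [479.29998779296875, 154.1999969482422], [494.1000061035156, 269.6000061035156], [408.79998779296875, 280.5]]
[395 165] [ 0.6591 -0.1672  0.266 ]
[404 175] [ 0.6353 -0.1881  0.266 ]
[415 276] [ 0.3987 -0.2097  0.266 ]
[493 269] [ 0.4161 -0.391   0.266 ]
[481 168] [ 0.6533 -0.3705  0.266 ]
[406 174] [ 0.6377 -0.1929  0.266 ]
[413 165] [ 0.6594 -0.2098  0.266 ]
[0.46722218 0.12848638 0.        ]
```

View pics/crop0.png

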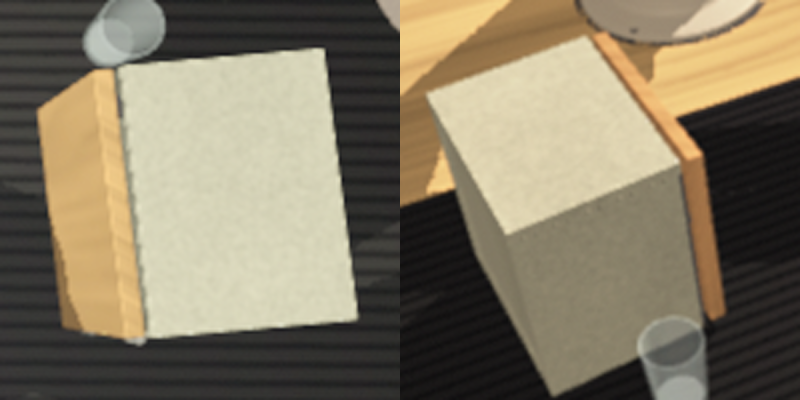

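```bash
cat >> h.py <<'E'
from scipy.spatial.transform import Rotation as R
# cabinet pose from its top corners (free-front, free-back, hinge-back, hinge-front)
TOP=[(404.3,175.1),(481.5,168),(493.9,269.6),(415.1,276.4)]
W=np.array([onz("top",*p,.266) for p in TOP])[:,:2]
L=np.array([[-.09,.12],[.09,.12],[.09,-.12],[-.09,-.12]])
cc=W.mean(0); H=L.T@(W-cc); YAW=np.arctan2(H[0,1]-H[1,0],H[0,0]+H[1,1])
C=np.array([[np.cos(YAW),-np.sin(YAW)],[np.sin(YAW),np.cos(YAW)]])
def w(x,y,z): return np.r_[cc+C@[x,y],z]      # cabinet xy, world z
def goal(x,y,z,tilt=0,turn=0):                # tool x out of the front, tilt about tool y, turn about world z
    X=-C[:,0]; M=np.array([[X[0],X[1],0],[X[1],-X[0],0],[0,0,-1]]).T
    return w(x,y,z),R.from_euler('z',turn,degrees=True)*R.from_matrix(M)*R.from_euler('y',tilt,degrees=True)
def calls(goals):
    o=ctrl.get_obs(); p,r=np.array(o["tcp_pos"]),R.from_rotvec(o["ee_rot"])
    for g,q in goals:
        d=r.inv().apply(g-p); t=(r.inv()*q).as_rotvec()
        print((d/.3).round(3).tolist(),(t/np.pi).round(3).tolist(),"mm",round(np.linalg.norm(d)*1e3),"deg",round(np.degrees(np.linalg.norm(t)),1)); p,r=g,q
E
python3 - <<'E'
from h import *
print(cc,np.degrees(YAW),(W-cc-L@C.T).round(4).tolist())
for a,b in zip(TOP[:3],[(195,230.75),(130.1,257.75),(100.5,205.6)]): print(tri(a,b))
print("press",w(-.113,.086,.224))
g0=ctrl.get_obs(); p=np.array(g0["tcp_pos"]); r=R.from_rotvec(g0["ee_rot"])
e,q=goal(-.113-.011-.05,.086,.33,-15)
from scipy.spatial.transform import Slerp
s=Slerp([0,1],R.concatenate([r,q])); st=np.array([p[0],p[1],.33])
calls([(st,r)]+[(st+(e-st)*f,s(f)) for f in(.25,.5,.75,1)]+[goal(-.174,.086,.227,-15)])
E
```

```text
[ 0.52521982 -0.29086344] -84.76284152098405 [[-0.0014, 0.0015], [0.0004, -0.0022], [0.0008, -0.0016], [0.0003, 0.0023]]
(array([ 0.63590666, -0.19043642,  0.26085185]), np.float64(0.0005083772608746787))
(array([ 0.65442799, -0.3709856 ,  0.2633308 ]), np.float64(0.003777481808530006))
(array([ 0.4153865 , -0.3930462 ,  0.26058605]), np.float64(0.004789171344176252))
press [ 0.60054634 -0.17048523  0.224     ]
[0.0, -0.0, -0.419] [0.0, 0.0, 0.0] mm 126 deg 0.0
[-0.502, -0.435, 0.0] [0.013, -0.018, 0.096] mm 199 deg 17.7
[-0.607, -0.266, 0.046] [0.013, -0.018, 0.096] mm 199 deg 17.7
[-0.655, -0.072, 0.089] [0.013, -0.018, 0.096] mm 199 deg 17.7
[-0.64, 0.128, 0.125] [0.013, -0.018, 0.096] mm 199 deg 17.7
[0.089, 0.0, 0.332] [0.0, -0.0, 0.0] mm 103 deg 0.0
```

Both views agree on the cabinet's height (0.262 against 0.266 m). I'll start moving.

carry_out(
  plan=[
    [-1, [0, 0, -0.42], [0, 0, 0]],
    [-1, [0, 0, -0.42], [0, 0, 0]],
    [-1, [0, 0, -0.42], [0, 0, 0]],
    [-1, [0, 0, -0.42], [0, 0, 0]],
  ],
  force=30,
)

```text
clock: 0.43
tcp_pos: [0.1531, 0.5553, 0.3387]
ee_rot: [0.421, 3.111, 0.014]
contact_force: [-0.3, -0.3, 0.9]
finger_gap: 0.451
finger_force: 0.0
```

carry_out(
  plan=[
    [-1, [-0.5, -0.435, 0], [0.013, -0.018, 0.096]],
    [-1, [-0.5, -0.435, 0], [0.013, -0.018, 0.096]],
    [-1, [-0.5, -0.435, 0], [0.013, -0.018, 0.096]],
    [-1, [-0.5, -0.435, 0], [0.013, -0.018, 0.096]],
    [-1, [-0.5, -0.435, 0], [0.013, -0.018, 0.096]],
  ],
)

```text
clock: 0.85
tcp_pos: [0.2634, 0.3865, 0.3305]
ee_rot: [0.87, 2.965, -0.075]
contact_force: [0.2, -0.1, 1.1]
finger_gap: 0.001
finger_force: 0.0
```

carry_out(
  plan=[
    [-1, [-0.607, -0.266, 0.046], [0.013, -0.018, 0.096]],
    [-1, [-0.607, -0.266, 0.046], [0.013, -0.018, 0.096]],
    [-1, [-0.607, -0.266, 0.046], [0.013, -0.018, 0.096]],
    [-1, [-0.607, -0.266, 0.046], [0.013, -0.018, 0.096]],
    [-1, [-0.607, -0.266, 0.046], [0.013, -0.018, 0.096]],
  ],
)

```text
clock: 1.27
tcp_pos: [0.374, 0.2205, 0.3306]
ee_rot: [1.285, 2.753, -0.145]
contact_force: [0.6, 0.6, 0.4]
finger_gap: 0.001
finger_force: 0.0
```

carry_out(
  plan=[
    [-1, [-0.655, -0.072, 0.089], [0.013, -0.018, 0.096]],
    [-1, [-0.655, -0.072, 0.089], [0.013, -0.018, 0.096]],
    [-1, [-0.655, -0.072, 0.089], [0.013, -0.018, 0.096]],
    [-1, [-0.655, -0.072, 0.089], [0.013, -0.018, 0.096]],
    [-1, [-0.655, -0.072, 0.089], [0.013, -0.018, 0.096]],
  ],
)

```text
clock: 1.68
tcp_pos: [0.4845, 0.0541, 0.3304]
ee_rot: [1.66, 2.485, -0.21]
contact_force: [0.5, 1.6, 0.7]
finger_gap: -0.0
finger_force: 0.0
```

carry_out(
  plan=[
    [-1, [-0.64, 0.128, 0.125], [0.013, -0.018, 0.096]],
    [-1, [-0.64, 0.128, 0.125], [0.013, -0.018, 0.096]],
    [-1, [-0.64, 0.128, 0.125], [0.013, -0.018, 0.096]],
    [-1, [-0.64, 0.128, 0.125], [0.013, -0.018, 0.096]],
    [-1, [-0.64, 0.128, 0.125], [0.013, -0.018, 0.096]],
  ],
)

```text
clock: 2.1
tcp_pos: [0.5946, -0.1123, 0.3298]
ee_rot: [1.986, 2.168, -0.269]
contact_force: [0.4, 0.7, 0.1]
finger_gap: 0.002
finger_force: 0.0
```

carry_out(
  plan=[
    [-1, [0.089, 0, 0.332], [0, 0, 0]],
    [-1, [0.089, 0, 0.332], [0, 0, 0]],
    [-1, [0.089, 0, 0.332], [0, 0, 0]],
    [-1, [0.089, 0, 0.332], [0, 0, 0]],
    [-1, [0.089, 0, 0.332], [0, 0, 0]],
  ],
)

```text
clock: 2.52
tcp_pos: [0.5927, -0.1097, 0.2276]
ee_rot: [1.985, 2.169, -0.269]
contact_force: [-0.2, -0.2, 0.9]
finger_gap: 0.002
finger_force: 0.0
```

```bash
python3 - <<'E'
from h import *
o=ctrl.get_obs(); print(o["tcp_pos"],o["contact_force"],ctrl.tip_extent, np.round(R.from_rotvec(o["ee_rot"]).as_matrix(),3).tolist())
a=optics.snapshot("top")[130:290,350:510]; b=optics.snapshot("scene")[130:290,90:250]
cv2.imwrite("pics/pre.png",cv2.resize(np.hstack([a,b])[:,:,::-1],(800,400),interpolation=cv2.INTER_CUBIC))
calls([goal(-.124,.086,.227,-15)])
E
```

```text
[ 0.59274986 -0.1097286   0.22758802] [-0.16832525 -0.19102843  0.86843257] 0.008 [[-0.086, 0.996, 0.017], [0.962, 0.088, -0.259], [-0.259, -0.006, -0.966]]
[-0.159, 0.005, 0.053] [-0.001, 0.0, -0.001] mm 50 deg 0.3
```

View pics/pre.png

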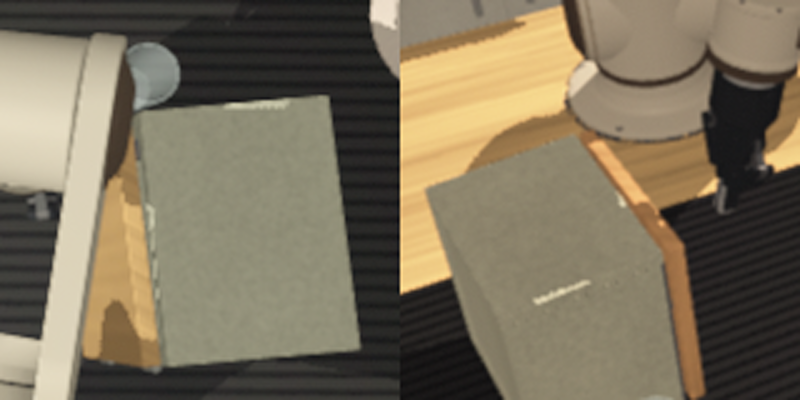

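The scene crop shows the fingertip at about (722,205), clear of the door face and near its free edge. I'll approach until it touches.

carry_out(
  plan=[
    [-1, [-0.06, 0.002, 0.018], [0, 0, 0]],
    [-1, [-0.1, 0.004, 0.03], [0, 0, 0]],
    [-1, [-0.125, 0.004, 0.04], [0, 0, 0]],
    [-1, [-0.125, 0.004, 0.04], [0, 0, 0]],
  ],
)

```text
clock: 2.95
tcp_pos: [0.5978, -0.1504, 0.2265]
ee_rot: [1.986, 2.166, -0.267]
contact_force: [-0.0, -0.6, -0.6]
finger_gap: -0.0
finger_force: 0.0
```

carry_out(
  plan=[
    [-1, [-0.006, 0, 0.002], [0, 0, 0]],
    [-1, [-0.012, 0, 0.003], [0, 0, 0]],
    [-1, [-0.018, 0, 0.005], [0, 0, 0]],
    [-1, [-0.018, 0, 0.005], [0, 0, 0]],
  ],
)

```text
clock: 3.28
tcp_pos: [0.5981, -0.1543, 0.2258]
ee_rot: [1.985, 2.168, -0.267]
contact_force: [-0.3, 0.8, -0.2]
finger_gap: 0.001
finger_force: 0.0
```

carry_out(
  plan=[
    [-1, [-0.003, 0, 0.001], [0, 0, 0]],
    [-1, [-0.006, 0, 0.002], [0, 0, 0]],
    [-1, [-0.009, 0, 0.003], [0, 0, 0]],
    [-1, [-0.009, 0, 0.003], [0, 0, 0]],
  ],
)

```text
clock: 3.62
tcp_pos: [0.5983, -0.1573, 0.2256]
ee_rot: [1.985, 2.168, -0.267]
contact_force: [-0.3, 1.0, -0.2]
finger_gap: -0.005
finger_force: 0.0
```

carry_out(
  plan=[
    [-1, [-0.003, 0, 0.001], [0, 0, 0]],
    [-1, [-0.006, 0, 0.002], [0, 0, 0]],
    [-1, [-0.009, 0, 0.003], [0, 0, 0]],
    [-1, [-0.009, 0, 0.003], [0, 0, 0]],
  ],
)

```text
clock: 3.95
tcp_pos: [0.5986, -0.1602, 0.2254]
ee_rot: [1.985, 2.168, -0.267]
contact_force: [0.3, -0.8, -0.6]
finger_gap: 0.002
finger_force: 0.0
```

carry_out(
  plan=[
    [-1, [-0.003, 0, 0.001], [0, 0, 0]],
    [-1, [-0.006, 0, 0.002], [0, 0, 0]],
    [-1, [-0.009, 0, 0.003], [0, 0, 0]],
    [-1, [-0.009, 0, 0.003], [0, 0, 0]],
  ],
)

```text
clock: 4.28
tcp_pos: [0.5988, -0.1631, 0.2252]
ee_rot: [1.985, 2.168, -0.267]
contact_force: [-0.5, 0.4, -0.3]
finger_gap: -0.001
finger_force: 0.0
```

carry_out(
  plan=[
    [-1, [-0.003, 0, 0.001], [0, 0, 0]],
    [-1, [-0.006, 0, 0.002], [0, 0, 0]],
    [-1, [-0.006, 0, 0.002], [0, 0, 0]],
  ],
)

```text
clock: 4.53
tcp_pos: [0.599, -0.1649, 0.2251]
ee_rot: [1.985, 2.168, -0.267]
contact_force: [0.0, -0.3, 0.0]
finger_gap: -0.002
finger_force: 0.0
```

carry_out(
  plan=[
    [-1, [-0.003, 0, 0.001], [0, 0, 0]],
    [-1, [-0.006, 0, 0.002], [0, 0, 0]],
    [-1, [-0.006, 0, 0.002], [0, 0, 0]],
  ],
)

```text
clock: 4.78
tcp_pos: [0.5992, -0.1668, 0.225]
ee_rot: [1.985, 2.168, -0.267]
contact_force: [-0.4, 0.7, 0.4]
finger_gap: 0.002
finger_force: 0.0
```

carry_out(
  plan=[
    [-1, [-0.003, 0, 0.001], [0, 0, 0]],
    [-1, [-0.006, 0, 0.002], [0, 0, 0]],
    [-1, [-0.006, 0, 0.002], [0, 0, 0]],
  ],
)

```text
clock: 5.03
tcp_pos: [0.5994, -0.1686, 0.2249]
ee_rot: [1.985, 2.168, -0.267]
contact_force: [0.3, 1.3, -0.4]
finger_gap: -0.002
finger_force: 0.7
```

```bash
python3 - <<'E'
from h import *
b=optics.snapshot("scene")[160:260,140:240]
cv2.imwrite("pics/near.png",cv2.resize(b[:,:,::-1],(600,600),interpolation=cv2.INTER_CUBIC))
for y in(.119,-.119): print(proj("scene",w(-.113,y,.264)),proj("scene",w(-.095,y,.264)))
print(ctrl.get_obs()["contact_force"])
E
```

```text
[202.79535062 226.57291244] [196.64863395 229.09409349]
[167.41679007 179.89762483] [161.7192033 181.9478224]
[-0.41737731  1.11591595  1.15843254]
```

View pics/near.png

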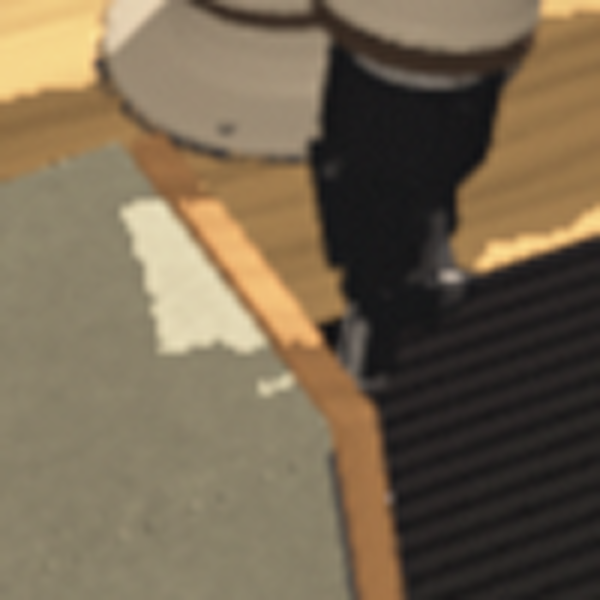

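The crop shows the fingertip at about (350,375), right beside the door's outer face near its free corner (375,400), which is where I predicted. I'll keep pressing in small steps.

carry_out(
  plan=[
    [-1, [-0.003, 0, 0.001], [0, 0, 0]],
    [-1, [-0.006, 0, 0.002], [0, 0, 0]],
    [-1, [-0.006, 0, 0.002], [0, 0, 0]],
  ],
)

```text
clock: 5.33
tcp_pos: [0.5997, -0.1704, 0.2249]
ee_rot: [1.985, 2.168, -0.267]
contact_force: [0.5, 4.4, 0.7]
finger_gap: 0.002
finger_force: 1.5
```

carry_out(
  plan=[
    [-1, [-0.003, 0, 0.001], [0, 0, 0]],
    [-1, [-0.006, 0, 0.002], [0, 0, 0]],
    [-1, [-0.006, 0, 0.002], [0, 0, 0]],
  ],
)

```text
clock: 5.58
tcp_pos: [0.5998, -0.1724, 0.2247]
ee_rot: [1.985, 2.168, -0.267]
contact_force: [1.2, 3.4, 0.9]
finger_gap: -0.002
finger_force: 1.6
```

carry_out(
  plan=[
    [-1, [-0.003, 0, 0.001], [0, 0, 0]],
    [-1, [-0.005, 0, 0.001], [0, 0, 0]],
    [-1, [-0.005, 0, 0.001], [0, 0, 0]],
  ],
)

```text
clock: 5.83
tcp_pos: [0.5998, -0.173, 0.2247]
ee_rot: [1.985, 2.17, -0.265]
contact_force: [0.1, 11.7, 3.4]
finger_gap: -0.002
finger_force: 5.7
```

carry_out(
  plan=[
    [-1, [-0.003, 0, 0.001], [0, 0, 0]],
    [-1, [-0.003, 0, 0.001], [0, 0, 0]],
    [-1, [-0.003, 0, 0.001], [0, 0, 0]],
  ],
)

```text
clock: 6.08
tcp_pos: [0.5999, -0.1731, 0.2247]
ee_rot: [1.985, 2.171, -0.264]
contact_force: [-1.4, 17.9, 4.5]
finger_gap: 0.0
finger_force: 9.0
```

The force jumped to 18 N with no further travel, so the door is on its stop and the catch has tripped. I'll draw back and lift.

carry_out(
  plan=[
    [-1, [0.1, 0, -0.027], [0, 0, 0]],
    [-1, [0.2, 0, -0.054], [0, 0, 0]],
    [-1, [0.3, 0, -0.08], [0, 0, 0]],
    [-1, [0.3, 0, -0.08], [0, 0, 0]],
  ],
)

```text
clock: 6.42
tcp_pos: [0.5913, -0.0781, 0.2245]
ee_rot: [1.982, 2.171, -0.266]
contact_force: [0.6, 0.8, 0.2]
finger_gap: 0.006
finger_force: 0.0
```

carry_out(
  plan=[
    [-1, [-0.086, 0, -0.32], [0, 0, 0]],
    [-1, [-0.086, 0, -0.32], [0, 0, 0]],
    [-1, [-0.086, 0, -0.32], [0, 0, 0]],
    [-1, [-0.086, 0, -0.32], [0, 0, 0]],
    [-1, [-0.086, 0, -0.32], [0, 0, 0]],
  ],
)

```text
clock: 6.83
tcp_pos: [0.5924, -0.0825, 0.3246]
ee_rot: [1.985, 2.167, -0.267]
contact_force: [-0.4, -0.4, -1.0]
finger_gap: 0.003
finger_force: 0.0
```

carry_out(
  plan=[
    [-1, [0, 0, 0], [0, 0, 0]],
    [-1, [0, 0, 0], [0, 0, 0]],
    [-1, [0, 0, 0], [0, 0, 0]],
    [-1, [0, 0, 0], [0, 0, 0]],
    [-1, [0, 0, 0], [0, 0, 0]],
  ],
)

```text
clock: 7.25
tcp_pos: [0.5921, -0.082, 0.3235]
ee_rot: [1.985, 2.169, -0.268]
contact_force: [-0.3, 0.4, -0.3]
finger_gap: 0.0
finger_force: 0.0
```

carry_out(
  plan=[
    [-1, [0, 0, 0], [0, 0, 0]],
    [-1, [0, 0, 0], [0, 0, 0]],
    [-1, [0, 0, 0], [0, 0, 0]],
    [-1, [0, 0, 0], [0, 0, 0]],
    [-1, [0, 0, 0], [0, 0, 0]],
  ],
)

```text
clock: 7.67
tcp_pos: [0.5922, -0.082, 0.324]
ee_rot: [1.985, 2.168, -0.267]
contact_force: [-0.4, -0.2, 0.3]
finger_gap: 0.0
finger_force: 0.0
```

```bash
python3 - <<'E'
from h import *
print(ctrl.get_obs()["tcp_pos"],ctrl.get_obs()["contact_force"])
b=optics.snapshot("scene")[150:290,90:290]
cv2.imwrite("pics/ajar.png",cv2.resize(b[:,:,::-1],(800,560),interpolation=cv2.INTER_CUBIC))
for th in(0,.2,.25,.3):
    hx,hy=-.095,-.119; print(th,proj("scene",w(hx-.238*np.sin(th),hy+.238*np.cos(th),.264)))
E
```

```text
[ 0.59222199 -0.08197597  0.32397438] [-0.39221913 -0.21878358  0.32158086]
0 [196.64863395 229.09409349]
0.2 [211.86370376 221.513088  ]
0.25 [215.27245835 219.3743588 ]
0.3 [218.50483847 217.15389535]
```

View pics/ajar.png

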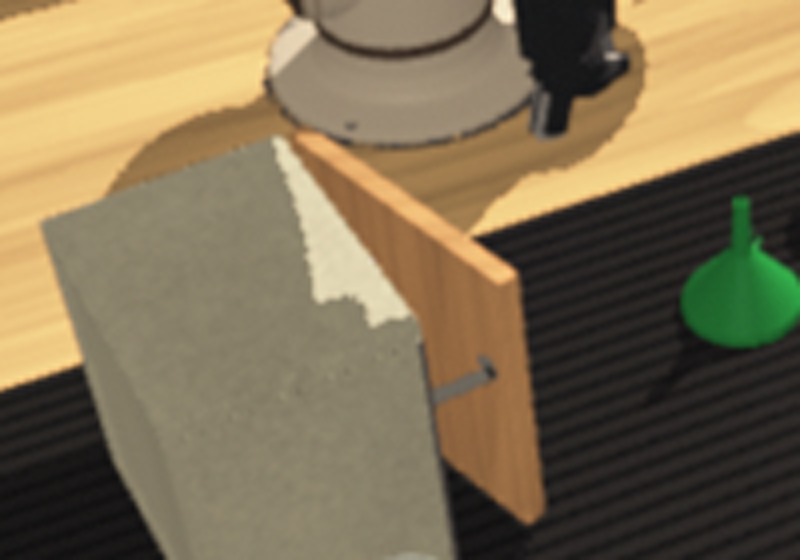

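The crop shows the door ajar, with its inner top corner at (495,285). That is about 0.24 rad, and the plunger is out. Next I'll move over the gap with the tool vertical, then go down behind the door.

```bash
cat >> h.py <<'E'
def arc(th,rho=.206,d=.008,z=.233):
    return goal(-.095-rho*np.sin(th)+d*np.cos(th),-.119+rho*np.cos(th)+d*np.sin(th),z,0,np.degrees(th))
E
python3 - <<'E'
from h import *
p,q=arc(.14)
print(p,C.T@(p[:2]-cc))
calls([(np.r_[p[:2],.325],q),(p,q)]+[arc(.14+.2*k) for k in(1,2,3)])
E
```

```text
[ 0.60038897 -0.16766366  0.233     ] [-0.11582415  0.08610084]
[-0.278, 0.002, 0.071] [-0.008, 0.083, -0.045] mm 86 deg 17.1
[0.0, 0.0, 0.307] [0.0, 0.0, 0.0] mm 92 deg 0.0
[0.137, -0.008, 0.0] [0.0, 0.0, -0.064] mm 41 deg 11.5
[0.137, -0.008, 0.0] [0.0, 0.0, -0.064] mm 41 deg 11.5
[0.137, -0.008, 0.0] [0.0, 0.0, -0.064] mm 41 deg 11.5
```

carry_out(
  plan=[
    [-1, [-0.278, 0.002, 0.071], [-0.008, 0.083, -0.045]],
    [-1, [-0.278, 0.002, 0.071], [-0.008, 0.083, -0.045]],
    [-1, [-0.278, 0.002, 0.071], [-0.008, 0.083, -0.045]],
    [-1, [-0.278, 0.002, 0.071], [-0.008, 0.083, -0.045]],
    [-1, [-0.278, 0.002, 0.071], [-0.008, 0.083, -0.045]],
  ],
)

```text
clock: 8.13
tcp_pos: [0.6002, -0.1697, 0.3243]
ee_rot: [1.955, 2.459, 0.0]
contact_force: [-0.6, -0.1, -0.6]
finger_gap: 0.002
finger_force: 0.0
```

carry_out(
  plan=[
    [-1, [0, 0, 0.06], [0, 0, 0]],
    [-1, [0, 0, 0.12], [0, 0, 0]],
    [-1, [0, 0, 0.15], [0, 0, 0]],
    [-1, [0, 0, 0.18], [0, 0, 0]],
    [-1, [0, 0, 0.2], [0, 0, 0]],
  ],
)

```text
clock: 8.55
tcp_pos: [0.6005, -0.1669, 0.2646]
ee_rot: [1.949, 2.462, 0.0]
contact_force: [0.9, -0.2, 0.3]
finger_gap: 0.004
finger_force: 0.0
```

```bash
python3 - <<'E'
from h import *
o=ctrl.get_obs();print(o["tcp_pos"],o["contact_force"])
b=optics.snapshot("scene")[150:290,90:290]
cv2.imwrite("pics/gap.png",cv2.resize(b[:,:,::-1],(800,560),interpolation=cv2.INTER_CUBIC))
calls([arc(.14)])
E
```

```text
[ 0.60045367 -0.16686271  0.26458067] [ 0.85206739 -0.22929589  0.30757922]
[-0.002, -0.0, 0.102] [0.0, 0.0, 0.0] mm 31 deg 0.0
```

View pics/gap.png

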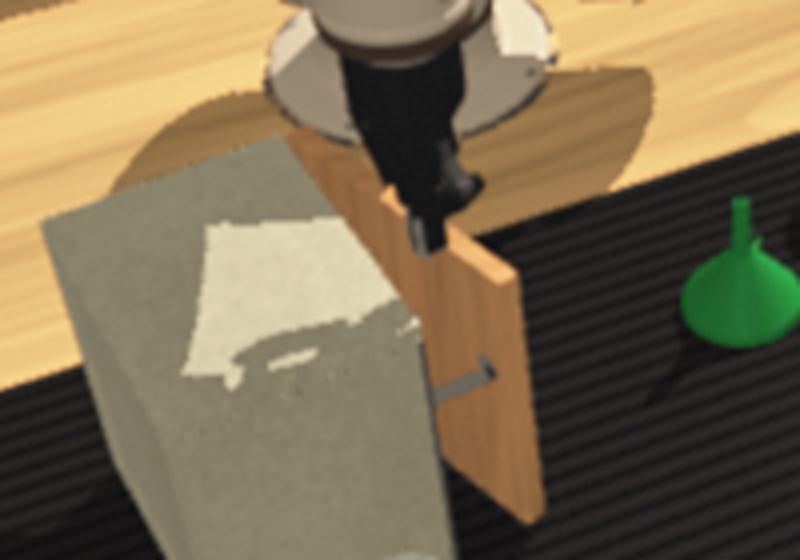

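The tip sits at (428,250), between the door's inner edge and the carcass. I'll lower it the rest of the way and start the swing.

carry_out(
  plan=[
    [-1, [0, 0, 0.05], [0, 0, 0]],
    [-1, [0, 0, 0.1], [0, 0, 0]],
    [-1, [0, 0, 0.1], [0, 0, 0]],
  ],
)

```text
clock: 8.85
tcp_pos: [0.6, -0.1672, 0.233]
ee_rot: [-1.95, -2.462, 0.0]
contact_force: [0.4, -0.3, 0.0]
finger_gap: 0.003
finger_force: 0.0
```

carry_out(
  plan=[
    [-1, [0.027, -0.002, 0], [0, 0, -0.013]],
    [-1, [0.055, -0.003, 0], [0, 0, -0.026]],
    [-1, [0.082, -0.005, 0], [0, 0, -0.038]],
    [-1, [0.11, -0.006, 0], [0, 0, -0.051]],
    [-1, [0.137, -0.008, 0], [0, 0, -0.064]],
  ],
)

```text
clock: 9.27
tcp_pos: [0.589, -0.1279, 0.2365]
ee_rot: [1.69, 2.645, 0.001]
contact_force: [-0.5, -0.9, 0.9]
finger_gap: -0.001
finger_force: 0.2
```

carry_out(
  plan=[
    [-1, [0.027, -0.002, 0], [0, 0, -0.013]],
    [-1, [0.055, -0.003, 0], [0, 0, -0.026]],
    [-1, [0.082, -0.005, 0], [0, 0, -0.038]],
    [-1, [0.11, -0.006, 0], [0, 0, -0.051]],
    [-1, [0.137, -0.008, 0], [0, 0, -0.064]],
  ],
)

```text
clock: 9.68
tcp_pos: [0.5695, -0.0915, 0.2364]
ee_rot: [1.416, 2.801, 0.001]
contact_force: [-0.8, -0.6, -0.3]
finger_gap: 0.0
finger_force: 0.2
```

```bash
python3 - <<'E'
from h import *
o=ctrl.get_obs();print(o["tcp_pos"],o["contact_force"],o["joints"])
b=optics.snapshot("scene")[130:290,90:310]
cv2.imwrite("pics/mid.png",cv2.resize(b[:,:,::-1],(770,560),interpolation=cv2.INTER_CUBIC))
calls([arc(t) for t in (.74,.94,1.14)])
for th in(.5,.6,.7): print(th,proj("scene",w(-.095-.238*np.sin(th),-.119+.238*np.cos(th),.264)))
E
```

```text
[ 0.56950116 -0.09153332  0.23641166] [-0.83335248 -0.56164991 -0.30054237] [-2.92766739e-01  1.43599872e-01  1.38202510e+00 -2.26915867e-04
  1.61276831e+00 -9.27706867e-01]
[0.133, -0.01, 0.012] [0.001, 0.001, -0.061] mm 40 deg 11.0
[0.137, -0.008, 0.0] [0.0, 0.0, -0.064] mm 41 deg 11.5
[0.137, -0.008, 0.0] [0.0, 0.0, -0.064] mm 41 deg 11.5
0.5 [229.53167972 207.61707643]
0.6 [233.83119122 202.56947006]
0.7 [237.2869031  197.42059094]
```

View pics/mid.png

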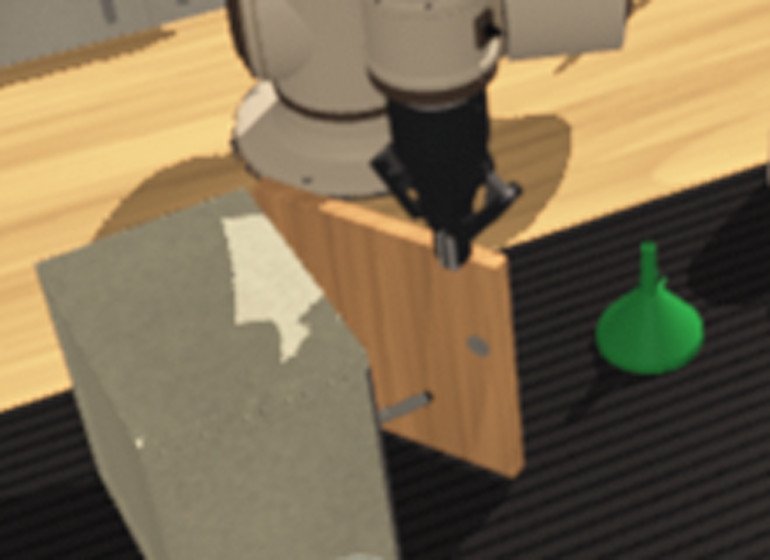

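The door is following the finger. Its inner corner is at (500,268), about 0.55 rad, and nothing is near the funnel. I'll continue the arc.

carry_out(
  plan=[
    [-1, [0.027, -0.002, 0.002], [0, 0, -0.013]],
    [-1, [0.055, -0.003, 0.004], [0, 0, -0.026]],
    [-1, [0.082, -0.005, 0.006], [0, 0, -0.038]],
    [-1, [0.11, -0.006, 0.008], [0, 0, -0.051]],
    [-1, [0.137, -0.008, 0.01], [0, 0, -0.064]],
  ],
)

```text
clock: 10.15
tcp_pos: [0.5433, -0.0601, 0.233]
ee_rot: [1.129, 2.928, 0.0]
contact_force: [0.2, -0.1, -0.0]
finger_gap: -0.001
finger_force: 0.1
```

carry_out(
  plan=[
    [-1, [0.027, -0.002, 0], [0, 0, -0.013]],
    [-1, [0.055, -0.003, 0], [0, 0, -0.026]],
    [-1, [0.082, -0.005, 0], [0, 0, -0.038]],
    [-1, [0.11, -0.006, 0], [0, 0, -0.051]],
    [-1, [0.137, -0.008, 0], [0, 0, -0.064]],
  ],
)

```text
clock: 10.57
tcp_pos: [0.5112, -0.0343, 0.233]
ee_rot: [0.829, 3.027, -0.0]
contact_force: [1.0, 0.2, -0.5]
finger_gap: 0.001
finger_force: 0.1
```

carry_out(
  plan=[
    [-1, [0.027, -0.002, 0], [0, 0, -0.013]],
    [-1, [0.055, -0.003, 0], [0, 0, -0.026]],
    [-1, [0.082, -0.005, 0], [0, 0, -0.038]],
    [-1, [0.11, -0.006, 0], [0, 0, -0.051]],
    [-1, [0.137, -0.008, 0], [0, 0, -0.064]],
  ],
)

```text
clock: 10.98
tcp_pos: [0.4746, -0.0154, 0.2329]
ee_rot: [0.521, 3.095, -0.001]
contact_force: [0.9, 0.2, 0.7]
finger_gap: 0.0
finger_force: 0.1
```

carry_out(
  plan=[
    [-1, [0.027, -0.002, 0], [0, 0, -0.013]],
    [-1, [0.055, -0.003, 0], [0, 0, -0.026]],
    [-1, [0.082, -0.005, 0], [0, 0, -0.038]],
    [-1, [0.11, -0.006, 0], [0, 0, -0.051]],
    [-1, [0.137, -0.008, 0], [0, 0, -0.064]],
  ],
)

```text
clock: 11.4
tcp_pos: [0.4349, -0.0042, 0.2328]
ee_rot: [0.208, 3.132, -0.001]
contact_force: [0.5, 0.9, -0.5]
finger_gap: 0.003
finger_force: 0.1
```

```bash
python3 - <<'E'
from h import *
o=ctrl.get_obs();print(o["tcp_pos"],o["contact_force"],o["joints"])
b=optics.snapshot("scene")[100:290,90:330]
cv2.imwrite("pics/late.png",cv2.resize(b[:,:,::-1],(720,570),interpolation=cv2.INTER_CUBIC))
calls([arc(1.36),arc(1.58)])
for th in(1.2,1.3,1.4,1.5,1.6): print(th,proj("scene",w(-.095-.238*np.sin(th),-.119+.238*np.cos(th),.264)))
E
```

```text
[ 0.43491186 -0.00422787  0.23284822] [ 0.45175978  0.85735568 -0.49565849] [-1.86948541e-01 -1.57393978e-01  1.68814809e+00 -3.46481826e-04
  1.60775939e+00 -1.62498912e+00]
[0.012, -0.0, 0.0] [-0.0, 0.001, -0.003] mm 4 deg 0.6
[0.15, -0.011, 0.0] [0.0, 0.0, -0.07] mm 45 deg 12.6
1.2 [241.92892536 172.14895985]
1.3 [240.46308943 167.53002727]
1.4 [238.27534561 163.14886609]
1.5 [235.40756738 159.03629202]
1.6 [231.90438573 155.21903125]
```

View pics/late.png

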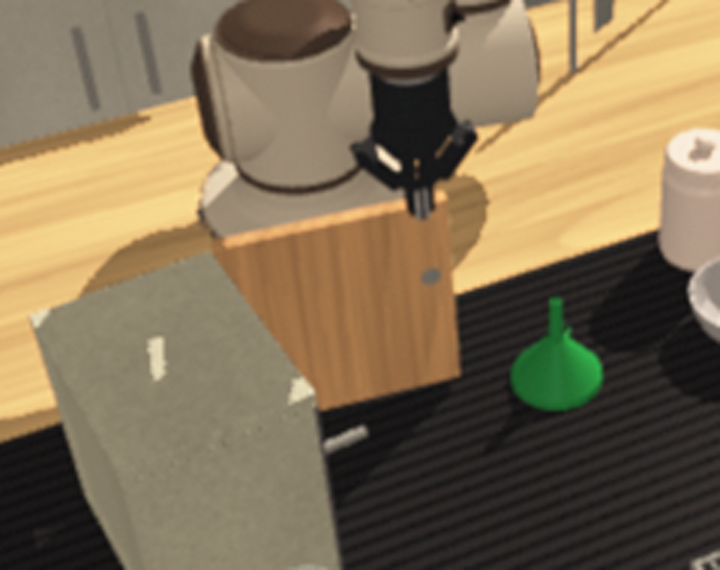

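The corner is at (447,203), about 1.33 rad. I'll swing the last bit slowly, then back off and lift.

carry_out(
  plan=[
    [-1, [0.016, 0, 0], [0, 0, -0.008]],
    [-1, [0.032, -0.001, 0], [0, 0, -0.015]],
    [-1, [0.048, -0.002, 0], [0, 0, -0.023]],
    [-1, [0.064, -0.002, 0], [0, 0, -0.03]],
    [-1, [0.08, -0.003, 0], [0, 0, -0.038]],
  ],
)

```text
clock: 11.87
tcp_pos: [0.4109, -0.002, 0.2321]
ee_rot: [0.022, 3.139, -0.001]
contact_force: [0.2, -0.9, -0.8]
finger_gap: -0.002
finger_force: 0.1
```

carry_out(
  plan=[
    [-1, [0.024, 0, 0], [0, 0, -0.011]],
    [-1, [0.044, -0.001, 0], [0, 0, -0.02]],
    [-1, [0.06, -0.002, 0], [0, 0, -0.028]],
    [-1, [0.072, -0.002, 0], [0, 0, -0.034]],
    [-1, [0.08, -0.003, 0], [0, 0, -0.038]],
  ],
)

```text
clock: 12.28
tcp_pos: [0.3868, -0.0025, 0.2319]
ee_rot: [-0.166, 3.135, -0.001]
contact_force: [-0.4, -0.7, -0.4]
finger_gap: -0.002
finger_force: 0.1
```

carry_out(
  plan=[
    [-1, [-0.02, 0, 0], [0, 0, 0]],
    [-1, [-0.06, 0, 0], [0, 0, 0]],
    [-1, [-0.12, 0, 0], [0, 0, 0]],
    [-1, [-0.12, 0, 0], [0, 0, 0]],
  ],
)

```text
clock: 12.62
tcp_pos: [0.4251, 0.0014, 0.2313]
ee_rot: [-0.164, 3.136, -0.001]
contact_force: [0.7, 0.0, -1.0]
finger_gap: 0.002
finger_force: 0.0
```

carry_out(
  plan=[
    [-1, [0, 0, -0.13], [0, 0, 0]],
    [-1, [0, 0, -0.26], [0, 0, 0]],
    [-1, [0, 0, -0.35], [0, 0, 0]],
    [-1, [0, 0, -0.35], [0, 0, 0]],
    [-1, [0, 0, -0.35], [0, 0, 0]],
  ],
)

```text
clock: 13.03
tcp_pos: [0.4233, 0.0013, 0.3376]
ee_rot: [-0.164, 3.134, -0.002]
contact_force: [-0.4, -0.1, -0.5]
finger_gap: -0.001
finger_force: 0.0
```

```bash
python3 - <<'E'
from h import *
o=ctrl.get_obs();print(o["clock"],o["tcp_pos"],o["contact_force"])
cv2.imwrite("pics/end.png",optics.snapshot("scene")[:,:,::-1])
for th in(1.45,1.5,1.55,1.6,1.65): print(th,proj("scene",w(-.095-.238*np.sin(th),-.119+.238*np.cos(th),.264)))
E
```

```text
13.0333 [0.42327248 0.00131901 0.3375818 ] [-0.42747668 -0.0947971  -0.48494412]
1.45 [236.92372593 161.05724273]
1.5 [235.40756738 159.03629202]
1.55 [233.73252761 157.08922896]
1.6 [231.90438573 155.21903125]
1.65 [229.92902082 153.42844926]
```

View pics/end.png

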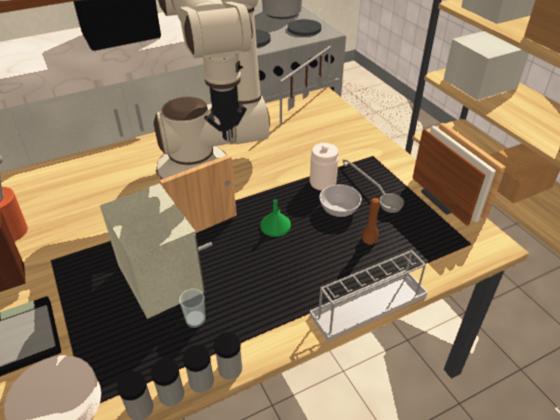

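The door's free top corner is at about (233,157), which is about 1.57 rad. The arm is clear and the other objects haven't moved, so I'm handing in.

```bash
python3 -c "
from cell import ticket; print(ticket.job_done())"
```

```text
the job is handed in; nothing more can be done
None
```

The cabinet door was pressed until its catch let go, then swung open to about 1.57 rad (square to the front); the arm is clear, nothing else was moved, and the job was handed in at about 13 s.

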